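# Lock a tube holder onto the mixer

### The job

Take the small tube holder from its parking stand and mount it on the mixer: pass its T-shaped foot down through the slot in the mixer's slot plate, press it down against the spring, give it a quarter turn and let it rise so that it locks, standing upright. Feel your way and do not force it (never more than 60 N between holder and mixer), leave the other things on the bench where they are, and let go of the holder.

Things in the scene. Friction and masses are not known exactly. Their poses are not given: they have to be found in the camera images.
- holder: loose tube holder, 110-180 g: white block 64 mm long (x), 20 mm thick (y, grip here), from 6 to 42 mm above the origin, four orange caps on top (up to 54 mm); under it a round grey flange, diameter 44 mm, 6 mm thick. Origin: on the upright axis at the flange's underside; z up. Half a turn about z makes no difference.
- holder_foot (a point): centre of the underside of the holder's steel T-foot, 20 mm below the holder's origin. Below the flange: a round shank, diameter 8 mm, 12 mm long, then the T-bar, 26 mm long (along the holder's x), 8 mm wide, 8 mm high.
- stand: grey parking stand, fixed: a 90 mm square foot with an upright collar, 32 mm high, 56 mm outside and 34 mm inside diameter, in which the holder's foot hangs loosely while its flange rests on the rim. Origin: centre of its underside; z up.
- mixer: fixed white instrument, 180 (x) by 150 (y) by 62 mm high; origin at the centre of its underside, z up. On its deck, between two low rails, lies an aluminium slot plate, 50 (x) by 78 (y) mm, 6 mm thick, with the slot in its middle: 28.4 mm long along x, 10.4 mm wide along y, 1 mm chamfer at the mouth.
- slot_home (a point): middle of the slot plate's track, at the plate's top face, 68 mm above the bench; axes as the mixer's. The plate floats along y: the slot's centre lies anywhere up to 11 mm from this point, to +y or -y, which this reading does not show (pictures do); in x it is exact. The plate slides along y when pushed with more than about 3 N.
- spring_rest (a point): 9 mm below slot_home: rest height of the spring plunger under the slot; about 3 N to start it, 0.7 N more per mm, 11 N with the flange down on the plate (hard stop). The T-bar can turn, either way, only while the flange is 0 to 3 mm above the plate.
- locked_flange (a point): 6 mm above slot_home: height of the flange's underside once locked. After a quarter turn (within 8 degrees) the spring lifts the T-bar 3 mm into a 12 mm wide pocket under the plate. Not turned, the spring would lift the flange to 11 mm above the plate.
- reagent: bystander: white bottle, 52 mm in diameter, 95 mm high; origin at the centre of its underside
- tipbox: bystander: red pipette-tip box 85 by 120 by 51 mm; origin at the centre of its underside
- testbox: bystander: white carton 92 by 132 by 50 mm; origin at the centre of its underside
Things that resemble listed ones, but are neither listed nor needed, are in the scene too. Leave any pink or purple look-alike of the holder alone.

How it is judged (in metres and radians):
On the way, in this order (a step that is already met when the one before it is completed fails the run):
1. the T-foot is through the slot, still lined up with it, and pressed down against the spring (flange within 4 mm of the slot plate) (z of holder in the frame of slot_home below 0.004 m and angle between the x axis of holder and the x axis of slot_home, either way round below 0.25 rad and horizontal distance between holder and slot_home below 0.016 m), for 0.1 s.
2. the holder is turned across the slot while pressed down (z of holder in the frame of slot_home below 0.0045 m and angle between the x axis of holder and the x axis of slot_home, either way round above 1 rad and horizontal distance between holder and slot_home below 0.016 m).
At the end, for the whole second after the job is handed in: the holder stands upright (within 7 degrees) and at rest on the mixer, across the slot (within 15 degrees), its T-bar risen into the pocket: flange 4.5 to 8.5 mm above the slot plate, axis within 16 mm of the middle of the track (angle between the x axis of holder and the y axis of slot_home, either way round below 0.26 rad and z of holder in the frame of slot_home between 0.0045 and 0.0085 m and horizontal distance between holder and slot_home below 0.016 m and angle between holder's own z axis and vertical below 0.12 rad and linear speed of holder below 0.02 m/s); the robot touches nothing.
It fails at once if more than 60 N between the holder and the mixer (contact force between holder and mixer above 60 N).
It fails at once if a bystander is moved more than 20 mm (distance of any of reagent, tipbox, testbox from where it was at the start of the episode above 0.02 m).
It also fails if it takes over 64 s, if anything falls off the work surface, if the arm or the gripper's body presses on something with over 40 N, if the wrist force passes 120 N, or if a joint passes its speed limit or range.

### The arm

A 6-joint arm with a two-finger parallel gripper is mounted at the origin on the work surface. World frame = base frame: x ahead of the robot, y to its left, z up, the work surface at z = 0. Lengths are in mm, angles in rad, forces in N, time in s.
With the tool pointing down it reaches from about 350 to 975 mm from the base axis. Payload 7.1 kg.
Tool frame: the origin (TCP) lies between the finger pads; the fingertips stand 19 mm ahead of it and the grasp point (between the pads) is the TCP (ctrl.tcp_to_tips is the distance from the TCP to the fingertips, in mm); z points along the fingers, y is the line along which they close (so a half turn about z gives the same grasp; the last joint's range is limited). The gripper opens to 88 mm and grips with 3 to 60 N. Pads are 20 mm wide; open, the fingers measure 115 mm over their backs; the gripper's body (75 mm by 178 mm) begins 61 mm behind the grasp point.
Start: joints at [-1.196, 0.423, 1.63, -0, 1.089, -0.019], TCP at [239.828, -577.137, 241.675] pointing down, gripper open.
Joint ranges: [-3, 3], [-0.9, 2.11], [0.09, 2.58], [-1.31, 4.45], [0.11, 2.69], [-2.54, 2.54]. Speed limits (rad/s): [2.39, 2.39, 3.01, 3.14, 3.14, 3.14].

### API

Orientations are given as a rotation vector (axis times angle).
In Python, from workcell import status, optics, ctrl gives the robot as it stands. The module is installed in compiled form; this text tells all that it offers.
- The arm moves only by the shell command python3 -m inch 'ROWS'. ROWS is JSON, a list that holds one entry, the list of rows, each a list of 7 numbers: the shift along the tool's x, y, z in mm, then the turn, a rotation vector about the tool's x, y, z in rad, then the opening in per cent of the stroke, from 0 (shut) to 100 (fully open). A call has 1 to 20 rows; each row is the pose to reach, as a shift and turn from the pose commanded when the call began, along the tool's axes at that moment; what a row does not reach only later rows make up. A row lasts 1/10 s, in which the tool goes at most 50 mm and 8.59 degrees, less where a joint would pass 70% of its speed; a pose out of reach is approached as far as the arm can. A call with a gripper value outside its range is refused whole. The fingers move at their own pace and stop on an object; the grip force is fixed at half the most. Time passes only in rows, so rows that repeat a pose let the fingers close. It gives the time, the measured TCP pose, the force, the opening and the grip force at its end, in the units of the state.
- status.get_obs(): the state, without advancing time (a new reading comes with each control period).
- optics.get_image(name): name is "scene" or "top"; returns a dict with "frame" (420x560x3 uint8, red, green, blue), "fx", "fy", "cx", "cy" (pixels), "k1" (the pictures are not rectified: a ray, as slopes to the right and down, at radius r is drawn at 1 + k1 r^2 times it, then the intrinsics apply), "rvec" (rotation vector, rad) and "tvec" (3), from world to camera coordinates, as OpenCV has them. Camera axes: x right, y down, z forward; pixel columns grow to the right and rows downward; lengths in mm; the calibration is good to about 2 mm. A picture is of the moment at which its call begins. There is no depth.
- ctrl.close_job(): hands the job in; it is judged then, once.
The state is a dict: "t": time; "qpos": joint angles; "qvel": joint speeds; "joint_torque": joint torques, N m; "ee_pos": TCP position; "orientation": TCP orientation; "ft_force": force on the tool from outside, world axes, zero at the start; "moment": the same for the moment, N m; "width": finger opening in mm; "grasp_force": force on a finger pad.
Only numpy, scipy, OpenCV 4.12 (cv2) and the standard library are available. Lean on these libraries where they do the work, as an engineer would, in place of code of your own. Each camera call takes 0.05 s, during which the arm holds its last target. There are 200 camera calls.

## Working session

There is one attempt and no reset: what is moved stays moved. The work goes in short steps, Python scripts to look and compute and a shell command to move; the robot and the scene stay as the last step left them, time stands still between calls to the robot, and variables do not carry over. Pictures are saved under pics/ and viewed, at most 10 in all, crops included, and the job is handed in when it is done.

```bash
mkdir -p pics; cat > h.py <<'E'
import numpy as np, cv2
from workcell import status, optics, ctrl
from scipy.spatial.transform import Rotation as R
def cam(n): 
    d=optics.get_image(n); np.save(f'pics/{n}.npy',d['frame']); return d
def ray(d,u,v):
    K=np.array([[d['fx'],0,d['cx']],[0,d['fy'],d['cy']],[0,0,1.]])
    x=np.array([(u-d['cx'])/d['fx'],(v-d['cy'])/d['fy']]); s=x.copy()
    for _ in range(30): s=x/(1+d['k1']*(s@s))
    M=R.from_rotvec(np.ravel(d['rvec'])).as_matrix(); t=np.ravel(d['tvec'])
    return -M.T@t, M.T@np.array([s[0],s[1],1])
def plane(d,u,v,z):
    o,r=ray(d,u,v); return o+r*(z-o[2])/r[2]
def proj(d,p):
    M=R.from_rotvec(np.ravel(d['rvec'])).as_matrix(); c=M@np.array(p,float)+np.ravel(d['tvec'])
    s=c[:2]/c[2]; s=s*(1+d['k1']*(s@s)); return s[0]*d['fx']+d['cx'],s[1]*d['fy']+d['cy']
E
python3 - <<'E'
from h import *
for n in("scene","top"):
    d=cam(n); cv2.imwrite(f'pics/{n}0.png',cv2.cvtColor(d['frame'],cv2.COLOR_RGB2BGR))
    print(n,ray(d,280,210),d['fx'],d['k1'])
print(status.get_obs())
E
```

```text
scene (array([1391.95694279,  539.15210253,  940.41985153]), array([-0.60206087, -0.41629651, -0.68133931])) 417.28354654461174 0.04167704037770315
top (array([ 568.42019112,  -18.76364933, 1520.63666148]), array([ 0.05966911, -0.00467049, -0.99831372])) 530.7270975007525 0.057299615255500425
{'t': 0.1, 'qpos': array([-1.19603422e+00,  4.23732196e-01,  1.63060694e+00, -7.27019283e-06,
        1.08857915e+00, -1.89581910e-02]), 'qvel': array([ 0.00086275, -0.00192569, -0.00106272,  0.00151933,  0.00048847,
        0.00045281]), 'joint_torque': array([-1.53823181e-03, -5.45617604e+01, -2.74322748e+01,  6.45323494e-02,
        1.88234914e-02, -6.16924623e-06]), 'ee_pos': array([ 239.64149233, -576.72534955,  241.00213617]), 'orientation': array([-3.07963504e+00, -6.14217771e-01,  3.78289814e-04]), 'ft_force': array([ 0.0743891 , -0.24187511, -0.38452352]), 'moment': array([0.030975  , 0.01352196, 0.01702384]), 'grasp_force': 0.0, 'width': 88.03085739631182}
```

View pics/scene0.png

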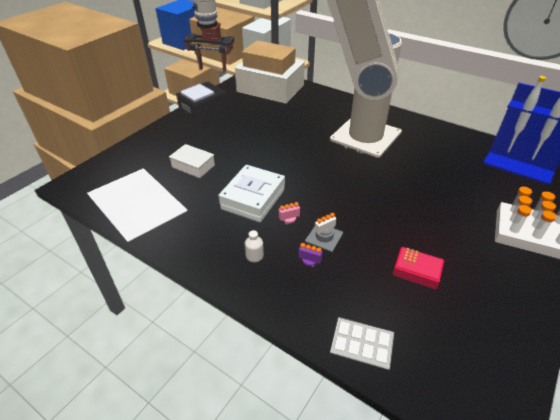

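View pics/top0.png

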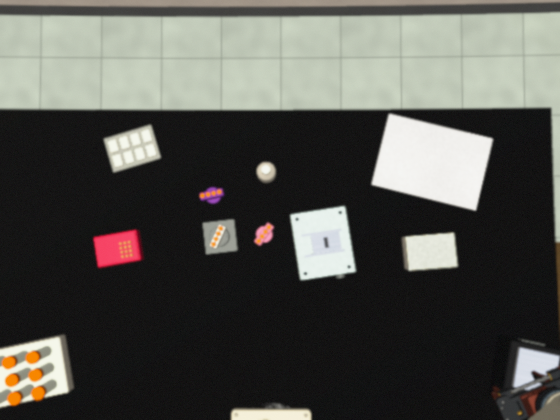

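Scene view: the white holder with orange caps is on its grey stand at about (325,228), the mixer at (252,190). The pink look-alike is at (289,212) and the purple one at (311,253). Top view: white candidate at (218,237) on the stand, pink (264,234), purple (211,195), mixer (323,243) with a dark slot at (326,242). Only the white one in the stand fits the description. I'll confirm that in one enlarged crop.

```bash
python3 - <<'E'
import numpy as np,cv2
t=np.load('pics/top.npy')[:,:,::-1]; s=np.load('pics/scene.npy')[:,:,::-1]
a=cv2.resize(t[200:285,195:360],None,fx=4.8,fy=4.8,interpolation=cv2.INTER_CUBIC)[:,:792]
b=np.hstack([cv2.resize(s[205:255,290:350],(396,190),interpolation=cv2.INTER_CUBIC) ,cv2.resize(s[160:220,215:290],(396,190),interpolation=cv2.INTER_CUBIC)])
cv2.imwrite('pics/c1.png',np.vstack([a,b]))
E
```

```text
(no output)
```

View pics/c1.png

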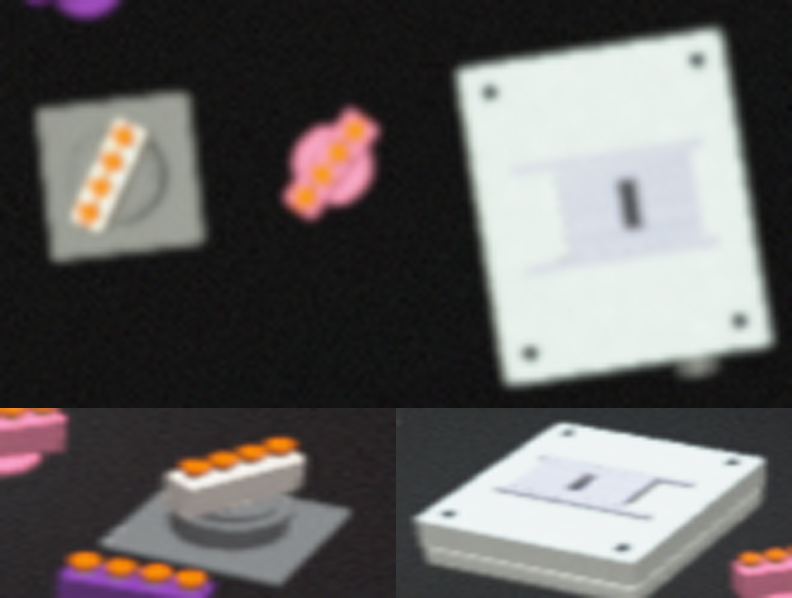

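The crop confirms it: the white block with four orange caps at top crop (109,175) sits on the grey stand, offset by parallax. The slot is the dark bar at crop (629,203) in the aluminium plate, its long axis along image-vertical. Now measuring.

```bash
cat > meas.py <<'E'
from h import *
def ln(c): # angle of principal axis, world
    c=c-c.mean(0); return np.linalg.svd(c[:,:2])[2][0]
def mask_c(m,amin=3):
    n,l,s,c=cv2.connectedComponentsWithStats(m.astype(np.uint8)); return [(s[i,4],c[i]) for i in range(1,n) if s[i,4]>=amin]
def tri(d1,p1,d2,p2):
    A=[];b=[]
    o1,r1=ray(d1,*p1);o2,r2=ray(d2,*p2)
    k=np.linalg.lstsq(np.c_[r1,-r2],o2-o1,rcond=None)[0]
    a,bb=o1+k[0]*r1,o2+k[1]*r2; return (a+bb)/2,np.linalg.norm(a-bb)
def slot(d,box):
    x0,y0,x1,y1=box; f=d['frame'][y0:y1,x0:x1].astype(float).mean(2)
    w=np.clip(150-f,0,None); 
    n,l,s,c=cv2.connectedComponentsWithStats((f<150).astype(np.uint8)); i=1+np.argmax(s[1:,4]); k=cv2.dilate((l==i).astype(np.uint8),np.ones((3,3)))
    g=np.clip(190-f,0,None)*k; yy,xx=np.mgrid[y0:y1,x0:x1]
    return (g*xx).sum()/g.sum(),(g*yy).sum()/g.sum(),s[i,4]
E
python3 - <<'E'
from meas import *
T=cam('top');S=cam('scene')
hsv=lambda d:cv2.cvtColor(d['frame'],cv2.COLOR_RGB2HSV)
def orange(d,b):
    x0,y0,x1,y1=b;h=hsv(d)[y0:y1,x0:x1]; m=(h[...,0]>5)&(h[...,0]<22)&(h[...,1]>150)&(h[...,2]>120)
    yy,xx=np.nonzero(m); return np.c_[xx+x0,yy+y0].astype(float)
ot=orange(T,(203,218,236,256)); os=orange(S,(308,205,345,240))
print(len(ot),ot.mean(0),len(os),os.mean(0))
W=np.array([plane(T,*p,86) for p in ot]); v=ln(W); print('holder top', W.mean(0), np.degrees(np.arctan2(v[1],v[0])))
W=np.array([plane(S,*p,84) for p in os]); v=ln(W); print('holder scene', W.mean(0), np.degrees(np.arctan2(v[1],v[0])))
print('tri',tri(T,ot.mean(0),S,os.mean(0)))
# stand collar / foot square
st=T['frame'][212:262,195:245].astype(int); m=(st.mean(2)>60).astype(np.uint8)
c=max(cv2.findContours(m,0,2)[0],key=cv2.contourArea); r=cv2.minAreaRect(c); print('stand px',r, plane(T,r[0][0]+195,r[0][1]+212,4))
# mixer
g=T['frame'][195:295,280:365].mean(2); m=(g>120).astype(np.uint8); c=max(cv2.findContours(m,0,2)[0],key=cv2.contourArea)
r=cv2.minAreaRect(c); bp=cv2.boxPoints(r)+[280,195]; P=np.array([plane(T,*p,62) for p in bp]); print('mixer',P.mean(0)); 
for i in range(4):
    e=P[(i+1)%4]-P[i]; print(np.linalg.norm(e),np.degrees(np.arctan2(e[1],e[0])))
a=slot(T,(318,232,334,252)); b=slot(S,(240,175,265,192)); print(a,b,plane(T,*a[:2],67),plane(S,*b[:2],67),tri(T,a[:2],S,b[:2]))
# deck screws dark dots
x0,y0=280,195;g8=T['frame'][195:295,280:365].mean(2)
yy,xx=np.nonzero(T['frame'][232:252,318:334].mean(2)<140); W=np.array([plane(T,x+318,y+232,68) for x,y in zip(xx,yy)]); v=ln(W); print('slot ang',np.degrees(np.arctan2(v[1],v[0])),np.ptp(W,0))
E
```

```text
25 [216.84 235.56] 68 [325.45588235 216.98529412]
holder top [585.12997923 145.11160205  86.        ] 155.3503766250999
holder scene [584.18188495 143.97118643  84.        ] -24.657111524628178
tri (array([585.31618257, 144.86869175,  85.34895329]), np.float64(0.7529426713153893))
stand px ((24.5887393951416, 24.25426483154297), (33.007652282714844, 33.2413330078125), 83.2901611328125) [584.08633734 146.62791008   4.        ]
mixer [ 563.70002876 -141.90075911   62.        ]
155.1523995610948 -81.02951304904624
189.6714366604212 -171.61854536525678
153.6521282560513 99.03191607318675
189.82668248797506 8.834803243611974
(np.float64(325.7471678681772), np.float64(242.01956745623067), np.int32(29)) (np.float64(249.5360101975781), np.float64(183.2931803696622), np.int32(9)) [ 567.72931682 -150.29235472   67.        ] [ 570.39890998 -150.7500852    67.        ] (array([ 568.3105872 , -151.232471  ,   65.32817087]), np.float64(1.9555683031217341))
slot ang -168.89645709083922 [21.7568038   8.14649419  0.        ]
```

```bash
cat > d.py <<'E'
import numpy as np,sys
from scipy.spatial.transform import Rotation as R
from workcell import status
def delta(x,y,z,a=None):
    o=status.get_obs(); M=R.from_rotvec(o['orientation']); m=M.as_matrix()
    if a is None: a=np.degrees(np.arctan2(m[1,0],m[0,0]))
    c,s=np.cos(np.radians(a)),np.sin(np.radians(a)); G=np.array([[c,s,0],[s,-c,0],[0,0,-1]])
    print('pos',o['ee_pos'].round(2),'ang',np.degrees(np.arctan2(m[1,0],m[0,0])).round(2),'t',o['t'],'f',o['ft_force'].round(2))
    print('shift',(m.T@(np.array([x,y,z])-o['ee_pos'])).round(2),'turn',R.from_matrix(m.T@G).as_rotvec().round(4))
if __name__=='__main__': delta(*map(float,sys.argv[1:]))
E
python3 d.py 585.2 144.9 160 155.3
```

```text
pos [ 239.72 -576.87  241.2 ] ang 22.56 t 0.2 f [ 0.68 -0.47 -1.13]
shift [ 596.   -533.87   81.7 ] turn [-5.0000e-04 -1.1000e-03 -2.3167e+00]
```

```bash
python3 -m inch '[[[596,-533.9,81.7,0,0,-2.317,100],[596,-533.9,81.7,0,0,-2.317,100],[596,-533.9,81.7,0,0,-2.317,100],[596,-533.9,81.7,0,0,-2.317,100],[596,-533.9,81.7,0,0,-2.317,100],[596,-533.9,81.7,0,0,-2.317,100],[596,-533.9,81.7,0,0,-2.317,100],[596,-533.9,81.7,0,0,-2.317,100],[596,-533.9,81.7,0,0,-2.317,100],[596,-533.9,81.7,0,0,-2.317,100],[596,-533.9,81.7,0,0,-2.317,100],[596,-533.9,81.7,0,0,-2.317,100],[596,-533.9,81.7,0,0,-2.317,100],[596,-533.9,81.7,0,0,-2.317,100],[596,-533.9,81.7,0,0,-2.317,100],[596,-533.9,81.7,0,0,-2.317,100],[596,-533.9,81.7,0,0,-2.317,100],[596,-533.9,81.7,0,0,-2.317,100],[596,-533.9,81.7,0,0,-2.317,100],[596,-533.9,81.7,0,0,-2.317,100]]]'; python3 d.py 585.2 144.9 60 155.3
```

```text
t: 2.2
ee_pos: [584.7, 143.1, 160.1]
orientation: [-0.674, -3.068, 0.001]
ft_force: [-0.5, -0.0, 1.0]
width: 87.7
grasp_force: 0.0
pos [584.72 143.06 160.08] ang 155.2 t 2.2 f [-0.53 -0.01  0.97]
shift [  0.29   1.92 100.08] turn [-0.0005 -0.0004 -0.0017]
```

```bash
python3 -m inch '[[[0,0,20,0,0,0,100],[0,0,45,0,0,0,100],[0,0,70,0,0,0,100],[0,0,90,0,0,0,100],[0,0,100,0,0,0,100],[0,0,100,0,0,0,100],[0,0,100,0,0,0,100]]]'; python3 d.py 585.2 144.9 60 155.3
```

```text
t: 2.9
ee_pos: [585.8, 144.1, 60.7]
orientation: [0.673, 3.068, 0.001]
ft_force: [0.1, -0.6, 1.3]
width: 87.6
grasp_force: 0.0
pos [585.78 144.07  60.74] ang 155.26 t 2.9 f [ 0.06 -0.65  1.25]
shift [0.88 0.51 0.74] turn [ 0.0005  0.0006 -0.0007]
```

```bash
python3 -m inch '[[[0,0,0,0,0,0,15],[0,0,0,0,0,0,10],[0,0,0,0,0,0,10],[0,0,0,0,0,0,10],[0,0,0,0,0,0,10],[0,0,0,0,0,0,10],[0,0,0,0,0,0,10],[0,0,0,0,0,0,10],[0,0,0,0,0,0,10],[0,0,0,0,0,0,10],[0,0,0,0,0,0,10]]]'; python3 d.py 585.2 144.9 60 155.3
```

```text
t: 4.0
ee_pos: [585.4, 144.6, 59.9]
orientation: [-0.671, -3.069, -0.0]
ft_force: [-0.1, 0.2, -0.3]
width: 20.0
grasp_force: 30.0
pos [585.36 144.59  59.94] ang 155.32 t 4.0 f [-0.06  0.17 -0.28]
shift [ 0.28  0.22 -0.06] turn [ 0.     -0.      0.0003]
```

```bash
python3 -m inch '[[[0,0,-10,0,0,0,10],[0,0,-30,0,0,0,10],[0,0,-60,0,0,0,10],[0,0,-90,0,0,0,10],[0,0,-110,0,0,0,10],[0,0,-120,0,0,0,10],[0,0,-120,0,0,0,10],[0,0,-120,0,0,0,10],[0,0,-120,0,0,0,10]]]'; python3 d.py 568.5 -150.8 150 188.8
```

```text
t: 4.9
ee_pos: [584.5, 144.4, 178.7]
orientation: [-0.671, -3.067, 0.002]
ft_force: [0.5, -0.4, -1.3]
width: 20.5
grasp_force: 30.0
pos [584.52 144.39 178.66] ang 155.32 t 4.9 f [ 0.53 -0.43 -1.26]
shift [-108.77 -274.87   28.84] turn [-0.0008 -0.0022 -0.5844]
```

```bash
python3 -m inch '[[[-10,-25,0,0,0,-0.05,10],[-22,-55,0,0,0,-0.12,10],[-36,-92,0,0,0,-0.2,10],[-51,-129,0,0,0,-0.28,10],[-66,-166,0,0,0,-0.36,10],[-80,-203,0,0,0,-0.44,10],[-92,-232,10,0,0,-0.5,10],[-101,-255,20,0,0,-0.55,10],[-107,-269,27,0,0,-0.584,10],[-109,-275,30,0,0,-0.584,10],[-109,-275,30,0,0,-0.584,10],[-109,-275,30,0,0,-0.584,10],[-109,-275,30,0,0,-0.584,10]]]'; python3 d.py 568.5 -150.8 150 188.8
python3 - <<'E'
from meas import *
T=cam('top');S=cam('scene')
for n,d in(('top',T),('scene',S)):
    u,v=map(int,proj(d,(568,-150,176 if n=='top' else 150))); print(n,u,v)
    c=d['frame'][v-45:v+45,u-60:u+60,::-1]; cv2.imwrite(f'pics/m_{n}.png',c)
a,b=cv2.imread('pics/m_top.png'),cv2.imread('pics/m_scene.png')
cv2.imwrite('pics/c2.png',np.vstack([cv2.resize(x,(400,300),interpolation=2) for x in(a,b)]))
E
```

```text
t: 6.2
ee_pos: [569.8, -150.0, 150.2]
orientation: [-0.241, 3.132, 0.0]
ft_force: [0.2, 0.6, -1.3]
width: 19.5
grasp_force: 30.0
pos [ 569.8  -149.96  150.18] ang -171.19 t 6.2 f [ 0.22  0.63 -1.26]
shift [ 1.42 -0.63  0.18] turn [0.     0.0003 0.0002]
top 329 241
scene 248 162
```

View pics/c2.png

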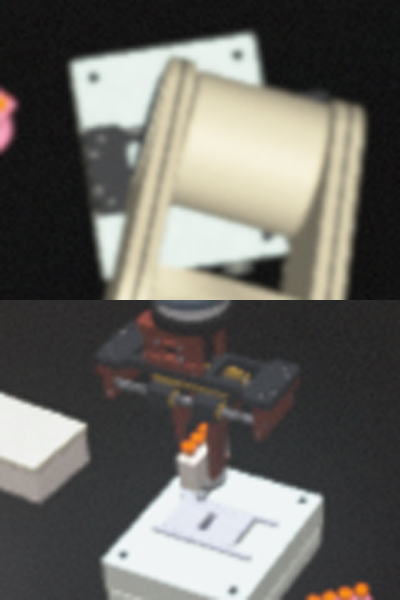

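The top view is blocked by the wrist. In the scene view, the holder (caps at about crop (195,440)) hangs upright in the fingers over the plate, with the slot visible at crop (207,521). I'll refine the slot estimate and the holder offset along the block.

```bash
python3 - <<'E'
from meas import *
def soft(f,d,c,ex,z,ax):
    # weighted darkness moments in a patch around c
    u,v=map(int,np.round(c)); p=f[v-8:v+9,u-8:u+9].astype(float).mean(2)
    bg=np.median(p[(p>160)]); w=np.clip(bg-p-12,0,None); n,l=cv2.connectedComponents((w>0).astype(np.uint8)); k=l==l[8,8]; w=w*k
    yy,xx=np.mgrid[v-8:v+9,u-8:u+9]; m=np.array([(w*xx).sum(),(w*yy).sum()])/w.sum()
    return m,bg,p.min(),plane(d,*m,z).round(2),k.sum()
T=optics.get_image('top');S=[optics.get_image('scene') for _ in range(4)]
F=np.mean([s['frame'].astype(float) for s in S],0); S0=S[0]
t0=cv2.imread('pics/top0.png')[:,:,::-1]; s0=cv2.imread('pics/scene0.png')[:,:,::-1]
print(soft(t0,T,(326,242),0,68,0)); print(soft(s0,S0,(250,183),0,68,0)); print(soft(F,S0,(250,183),0,68,0))
def orange(f,d,c,z):
    u,v=map(int,c);h=cv2.cvtColor(f.astype(np.uint8),cv2.COLOR_RGB2HSV)[v-20:v+21,u-20:u+21]
    m=(h[...,0]>5)&(h[...,0]<22)&(h[...,1]>150)&(h[...,2]>120); yy,xx=np.nonzero(m); q=np.array([xx.mean()+u-20,yy.mean()+v-20]); return len(xx),q,plane(d,*q,z).round(2)
print(orange(s0,S0,(325,217),86)); print('proj',proj(S0,(569,-150.3,176)));print(orange(F,S0,proj(S0,(569,-150.3,176)),176))
print(status.get_obs()['ee_pos'])
# screws in top0
g=cv2.resize(t0[195:295,280:365],None,fx=4,fy=4,interpolation=2).mean(2)
n,l,s,c=cv2.connectedComponentsWithStats((g<165).astype(np.uint8))
Q=[(s[i,4],plane(T,c[i][0]/4-.375+280,c[i][1]/4-.375+195,62).round(1)) for i in range(1,n) if 20<s[i,4]<900]; print(Q)
E
```

```text
(array([325.76077586, 242.02020474]), np.float64(220.33333333333334), np.float64(91.66666666666667), array([ 567.73, -150.24,   68.  ]), np.int64(73))
(array([249.59274673, 183.16854935]), np.float64(232.0), np.float64(117.0), array([ 570.72, -150.2 ,   68.  ]), np.int64(26))
(array([249.5891896 , 183.17384284]), np.float64(233.41666666666666), np.float64(121.25), array([ 570.75, -150.19,   68.  ]), np.int64(24))
(69, array([325.56521739, 216.97101449]), array([585.92, 145.1 ,  86.  ]))
proj (np.float64(248.08811476787116), np.float64(156.01009760368353))
(37, array([245.94594595, 158.27027027]), array([ 582.2 , -148.47,  176.  ]))
[ 569.66697716 -150.55175764  150.16995358]
[(np.int32(74), array([ 649.9, -189.7,   62. ])), (np.int32(76), array([631.4, -71.1,  62. ])), (np.int32(596), array([ 567.7, -150.8,   62. ])), (np.int32(89), array([ 501.5, -212.5,   62. ])), (np.int32(85), array([482.9, -93.6,  62. ]))]
```

```bash
python3 -m inch '[[[0.5,0,10,0,0,0,10],[0.5,0,20,0,0,0,10],[0.5,0,27,0,0,0,10],[0.5,0,29,0,0,0,10],[0.5,0,29,0,0,0,10],[0.5,0,29,0,0,0,10]]]'; python3 d.py 568.5 -150.3 120 188.7;  python3 - <<'E'
from meas import *
P=[]
for i in range(6):
    d=optics.get_image('scene'); o=status.get_obs(); P.append(np.r_[o['ee_pos'],o['ft_force']])
print(np.mean(P,0).round(2),np.std(P,0).round(2))
c=d['frame'][140:200,215:290,::-1]; cv2.imwrite('pics/c3.png',cv2.resize(c,(750,600),interpolation=2))
E
```

```text
t: 7.15
ee_pos: [569.2, -150.9, 121.0]
orientation: [-0.24, 3.132, -0.0]
ft_force: [-0.2, -0.5, -1.9]
width: 19.9
grasp_force: 30.0
pos [ 569.18 -150.95  120.97] ang -171.23 t 7.15 f [-0.16 -0.52 -1.92]
shift [0.57 0.74 0.97] turn [-0.      0.      0.0013]
[ 5.6927e+02 -1.5096e+02  1.2127e+02 -1.0000e-01  2.5000e-01 -1.1500e+00] [0.05 0.02 0.04 0.67 0.54 0.38]
```

View pics/c3.png

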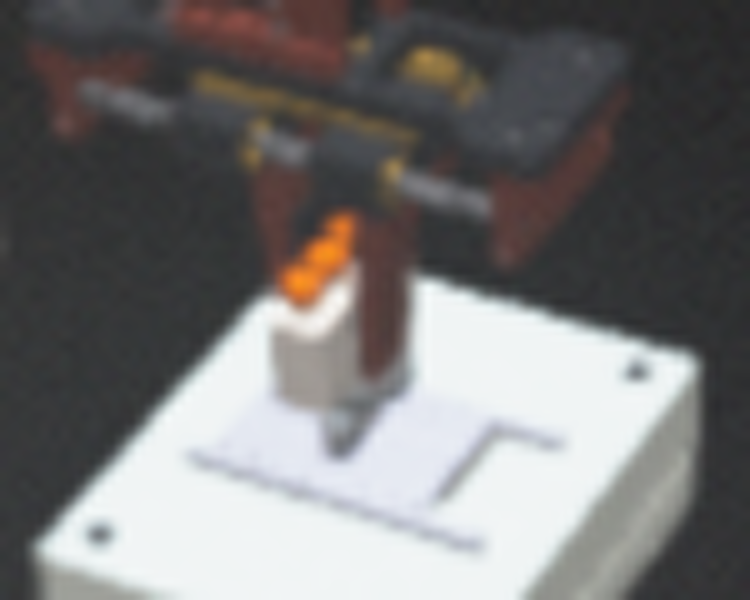

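The crop shows the T-foot's near end at (338,455), directly over where the slot was, about crop (346,432). I'll feel downward now.

```bash
python3 -m inch '[[[0.5,0.5,2,0,0,0,10],[0.5,0.5,4,0,0,0,10],[0.5,0.5,6,0,0,0,10],[0.5,0.5,7,0,0,0,10],[0.5,0.5,8,0,0,0,10],[0.5,0.5,8,0,0,0,10]]]'; python3 d.py 568.5 -150.3 112 188.7
```

```text
t: 8.05
ee_pos: [568.4, -150.5, 112.8]
orientation: [0.24, -3.132, -0.0]
ft_force: [-0.5, -0.1, -0.3]
width: 19.4
grasp_force: 30.0
pos [ 568.39 -150.45  112.77] ang -171.22 t 8.05 f [-0.5  -0.13 -0.33]
shift [-0.13  0.13  0.77] turn [ 0.0002 -0.0003  0.0013]
```

It's in the slot with no force. Continuing.

```bash
python3 -m inch '[[[0,0,1,0,0,0,10],[0,0,2,0,0,0,10],[0,0,3,0,0,0,10],[0,0,4,0,0,0,10],[0,0,5,0,0,0,10],[0,0,6,0,0,0,10],[0,0,7,0,0,0,10],[0,0,8,0,0,0,10],[0,0,8,0,0,0,10]]]'; python3 d.py 568.5 -150.3 98 188.7
```

```text
t: 8.95
ee_pos: [568.5, -150.5, 105.1]
orientation: [-0.24, 3.132, -0.0]
ft_force: [-0.6, 0.1, 2.9]
width: 19.9
grasp_force: 30.0
pos [ 568.51 -150.45  105.11] ang -171.22 t 8.95 f [-0.56  0.13  2.85]
shift [-0.01  0.15  7.11] turn [-0.      0.0001  0.0013]
```

```bash
python3 -m inch '[[[0,0,1,0,0,0,10],[0,0,2,0,0,0,10],[0,0,3,0,0,0,10],[0,0,4,0,0,0,10],[0,0,5,0,0,0,10],[0,0,6,0,0,0,10],[0,0,6.7,0,0,0,10],[0,0,7.4,0,0,0,10],[0,0,7.4,0,0,0,10],[0,0,7.4,0,0,0,10]]]'; python3 d.py 568.5 -150.3 97.5 188.7
```

```text
t: 9.95
ee_pos: [568.6, -150.5, 98.0]
orientation: [-0.24, 3.132, -0.0]
ft_force: [-2.2, -0.0, 8.4]
width: 19.9
grasp_force: 30.0
pos [ 568.56 -150.48   97.96] ang -171.22 t 9.95 f [-2.15 -0.05  8.38]
shift [0.03 0.19 0.46] turn [-0.0001  0.0001  0.0014]
```

```bash
python3 -m inch '[[[0.3,0,0.5,0,0,0,10],[0.3,0,0.8,0,0,0.0,10],[0.3,0,0.8,0,0,0.05,10],[0.3,0,0.8,0,0,0.12,10],[0.3,0,0.8,0,0,0.2,10],[0.3,0,0.8,0,0,0.28,10]]]'; python3 d.py 568.5 -150.3 97.2 98.7
```

```text
t: 10.55
ee_pos: [569.4, -150.9, 97.6]
orientation: [0.204, 3.132, -0.001]
ft_force: [-0.3, 0.6, 7.5]
width: 20.0
grasp_force: 30.0
pos [ 569.35 -150.86   97.62] ang 172.55 t 10.55 f [-0.31  0.56  7.55]
shift [0.92 0.44 0.42] turn [0.0013 0.0025 1.289 ]
```

```bash
python3 -m inch '[[[0,0,0.2,0,0,0.1,10],[0,0,0.2,0,0,0.2,10],[0,0,0.2,0,0,0.3,10],[0,0,0.2,0,0,0.4,10],[0,0,0.2,0,0,0.5,10],[0,0,0.2,0,0,0.6,10]]]'; python3 -m inch '[[[0,0,0,0,0,0.1,10],[0,0,0,0,0,0.2,10],[0,0,0,0,0,0.3,10],[0,0,0,0,0,0.4,10],[0,0,0,0,0,0.5,10],[0,0,0,0,0,0.6,10],[0,0,0,0,0,0.69,10],[0,0,0,0,0,0.69,10],[0,0,0,0,0,0.69,10]]]'; python3 d.py 568.5 -150.3 97.2 98.7
```

```text
t: 11.15
ee_pos: [569.6, -150.9, 97.5]
orientation: [1.121, 2.931, 0.0]
ft_force: [-0.5, 0.3, 7.4]
width: 19.8
grasp_force: 30.0
t: 12.05
ee_pos: [569.7, -151.0, 97.5]
orientation: [2.042, 2.383, 0.002]
ft_force: [-0.1, 0.2, 8.0]
width: 19.7
grasp_force: 30.0
pos [ 569.66 -150.95   97.54] ang 98.81 t 12.05 f [-0.1   0.23  8.04]
shift [ 0.82 -1.04  0.34] turn [0.0031 0.0014 0.0019]
```

```bash
python3 -m inch '[[[0,0,-1,0,0,0,10],[0,0,-2,0,0,0,10],[0,0,-3,0,0,0,10],[0,0,-3.7,0,0,0,10],[0,0,-4.2,0,0,0,10],[0,0,-4.2,0,0,0,10]]]'; python3 d.py 568.5 -150.3 97.2 98.7
```

```text
t: 12.65
ee_pos: [569.6, -150.9, 101.5]
orientation: [2.042, 2.383, 0.002]
ft_force: [0.6, -0.2, 6.6]
width: 19.7
grasp_force: 30.0
pos [ 569.65 -150.94  101.53] ang 98.82 t 12.65 f [ 0.58 -0.21  6.59]
shift [ 0.82 -1.05  4.33] turn [0.0031 0.0014 0.0021]
```

```bash
python3 -m inch '[[[0,0,-0.4,0,0,0,10],[0,0,-0.8,0,0,0,10],[0,0,-0.8,0,0,0,10],[0,0,-0.8,0,0,0,10]]]'
```

```text
t: 13.05
ee_pos: [569.6, -150.9, 101.9]
orientation: [2.042, 2.384, 0.002]
ft_force: [5.1, -1.6, 1.3]
width: 20.1
grasp_force: 30.0
```

The upward spring force is gone, so the bar is seated in its pocket. Releasing and retreating.

```bash
python3 -m inch '[[[0,0,0,0,0,0,40],[0,0,0,0,0,0,70],[0,0,0,0,0,0,70],[0,0,0,0,0,0,70],[0,0,0,0,0,0,70],[0,0,0,0,0,0,70]]]';  python3 -m inch '[[[0,0,-10,0,0,0,70],[0,0,-30,0,0,0,70],[0,0,-60,0,0,0,70],[0,0,-100,0,0,0,70],[0,-40,-130,0,0,0,70],[0,-90,-140,0,0,0,70],[0,-140,-140,0,0,0,70],[0,-180,-140,0,0,0,70],[0,-200,-140,0,0,0,70],[0,-200,-140,0,0,0,70]]]'
python3 - <<'E'
from meas import *
T=cam('top');S=cam('scene')
a=T['frame'][190:300,260:385,::-1]; b=S['frame'][140:225,210:300,::-1]
cv2.imwrite('pics/c4.png',np.hstack([cv2.resize(x,(400,370),interpolation=2) for x in(a,b)]))
E
```

```text
t: 13.65
ee_pos: [568.0, -150.5, 101.5]
orientation: [-2.044, -2.385, 0.0]
ft_force: [-0.0, -0.0, 0.7]
width: 60.9
grasp_force: 0.0
t: 14.65
ee_pos: [368.2, -181.1, 242.2]
orientation: [-2.046, -2.384, 0.0]
ft_force: [0.1, 1.0, 0.4]
width: 61.3
grasp_force: 0.0
```

View pics/c4.png

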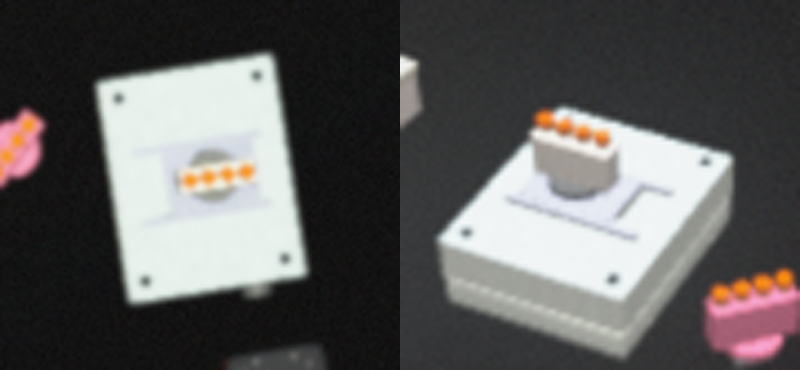

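The holder stands upright across the slot, with its caps at crop (218,176) in the top view and (572,130) in the scene view. Quick numeric check of height, tilt and angle.

```bash
python3 - <<'E'
from meas import *
T=cam('top');S=cam('scene')
def orange(d,b):
    x0,y0,x1,y1=b;h=cv2.cvtColor(d['frame'],cv2.COLOR_RGB2HSV)[y0:y1,x0:x1]; m=(h[...,0]>5)&(h[...,0]<22)&(h[...,1]>150)&(h[...,2]>120)
    yy,xx=np.nonzero(m); return np.c_[xx+x0,yy+y0].astype(float)
ot=orange(T,(308,230,348,255)); os=orange(S,(236,158,268,180))
for d,o in((T,ot),(S,os)):
    W=np.array([plane(d,*p,128) for p in o]);v=ln(W);print(len(o),W.mean(0),np.degrees(np.arctan2(v[1],v[0])))
print(tri(T,ot.mean(0),S,os.mean(0)))
E
```

```text
22 [ 567.69328972 -146.97019143  128.        ] 98.83576612272716
26 [ 573.83298898 -159.04928624  128.        ] 93.40963090954209
(array([ 571.68860063, -152.13433471,  129.3572371 ]), np.float64(13.216379979815072))
```

```bash
python3 - <<'E'
from meas import *
T=cam('top');S=cam('scene')
def orange(d,b):
    x0,y0,x1,y1=b;f=d['frame'][y0:y1,x0:x1].astype(float); m=(f[...,0]-f[...,2]>70)
    yy,xx=np.nonzero(m); return np.c_[xx+x0,yy+y0].astype(float)
ot=orange(T,(308,230,348,255)); os=orange(S,(236,158,268,180))
for d,o in((T,ot),(S,os)):
    W=np.array([plane(d,*p,128) for p in o]);v=ln(W);print(len(o),W.mean(0),np.degrees(np.arctan2(v[1],v[0])))
print(tri(T,ot.mean(0),S,os.mean(0)))
E
```

```text
79 [ 568.2100965  -149.29574437  128.        ] 98.43784535869686
53 [ 573.50124095 -152.26587226  128.        ] 95.9290914494646
(array([ 569.84757742, -151.70488371,  125.79531587]), np.float64(5.4696932322400915))
```

```bash
python3 -c "
from workcell import ctrl; print(ctrl.close_job())"
```

```text
the job is handed in; nothing more can be done
None
```

The holder is mounted on the mixer, turned across the slot, standing upright and released; the force drop as it rose shows it locked, forces read at the end of each move stayed under about 10 N, and the job was handed in after about 15 s of robot time, but it returned no verdict.

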